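# Hang a specimen carrier on the rail and slide it to the stop

### The arm

A 7-joint arm with a two-finger parallel gripper is mounted at the origin on the work surface. World frame = base frame: x ahead of the robot, y to its left, z up, the work surface at z = 0. Lengths are in m, angles in rad, forces in N, time in s.
With the tool pointing down it reaches from about 0.4 to 0.875 m from the base axis. Payload 19.3 kg.
Tool frame: the origin (TCP) lies midway between the tips of the shut fingers; the grasp point (between the pads) lies 19 mm behind it; x points along the fingers, y is the direction in which the jaws open and shut, and the axes are right-handed (so a half turn about x gives the same grasp; the last joint's range is limited). The gripper opens to 85 mm and grips with 20 to 120 N. Pads are 22 mm wide; open, the fingers measure 114 mm over their backs; the gripper's body (76 mm by 85 mm) begins 54 mm behind the grasp point. The pads swing forward as they close: fully open they stand 13 mm farther back than shut.
Start: joints at [-1.411, 0.521, -0.036, 1.599, 0.021, 1.021, -0.113], TCP at [0.142, 0.609, 0.231] pointing down, gripper open.
Joint ranges: [-2.91, 2.91], [-0.3, 2.13], [-1.5, 1.42], [0.17, 2.43], [-1.26, 4.41], [0.16, 1.93], [-2.52, 2.52]. Speed limits (rad/s): [1.89, 1.89, 2.39, 2.39, 3.01, 3.01, 3.01].

### API

Orientations are given as [roll, pitch, yaw] about the fixed x, y, z axes, in that order (R = Rz(yaw) Ry(pitch) Rx(roll)).
In Python, from workcell import telemetry, vision, workorder gives the robot as it stands. The module is installed in compiled form; this text tells all that it offers.
- The arm moves only by the tool play_rows, never from a script. Its argument "deltas" is a list of rows, each a list of 7 numbers: the shift along the world's x, y, z in mm, then the turn, a rotation vector about the world's x, y, z in degrees, then the finger opening in mm, from 0 to 85.4. In form: [[x, y, z, wx, wy, wz, jaw], ...]. A call has 1 to 8 rows; each row shifts and turns the commanded pose from where the row before left it; what a row does not reach is not made up. A row lasts 1/8 s, in which the tool goes at most 62.5 mm and 10.7 degrees, less where a joint would pass 70% of its speed; a pose out of reach is approached as far as the arm can. A call with a gripper value outside its range is refused whole. The fingers move at their own pace and stop on an object; "grip_force" is the grip in N (left out, the last holds). Time passes only in rows, so rows that do not move let the fingers close. It gives the time, the measured TCP pose, the force and the opening at its end, in the units of the state.
- telemetry.observe(): the state, without advancing time (a new reading comes with each control period).
- vision.grab_frame(name): name is "side" or "top" or "wrist"; returns the picture (384x512x3 uint8, red, green, blue); there is no depth.
- vision.camera_info(name): a dict with "mtx" (3x3 intrinsics, pixels), "rvec" (rotation vector, rad) and "tvec" (3), from world to camera coordinates, as OpenCV has them. Camera axes: x right, y down, z forward; pixel columns grow to the right and rows downward; lengths in m; the calibration is good to about 2 mm. A picture is of the moment at which its call begins: read the wrist's pose just before it. camera_info takes no time and is no camera call; for the wrist camera it gives the pose at the moment of the call.
- workorder.job_done(): hands the job in, once; it reports no verdict.
The state is a dict: "clock": time; "qpos": joint angles; "qd": joint speeds; "joint_efforts": joint torques, N m; "position": TCP position; "tool_rot": TCP orientation; "force": force on the tool from outside, world axes, zero at the start; "moment": the same for the moment, N m; "grip_width": finger opening in m.
Only numpy, scipy, OpenCV 4.12 (cv2) and the standard library are available. Lean on these libraries where they do the work, as an engineer would, in place of code of your own. Each camera call takes 0.05 s, during which the arm holds its last target. There are 200 camera calls.

### The job

Pick up the specimen carrier that has the round base and hang it by its hook on the horizontal rail, near the end of the rail that is far from the stop collar. Then slide it along the rail, without lifting it off, gently up against the stop collar, and leave it there hanging freely. Leave the carrier with the square base standing where it is.

Things in the scene. Friction and masses are not known exactly. Their poses are not given: they have to be found in the camera images.
- carrier_round: The carrier to hang: bare aluminium, stands on the bench, 0.2 kg, 170 mm tall. Round base (diameter 62, 8 thick, centred 5.5 mm to +x) with a black round specimen (diameter 36, up to z = 24 mm). A C open to +x: back strap (24 wide in y) at x = -26 to -22 mm, top plate at z = 116 to 120 mm, x = -26 to 18. Origin at its underside, below the grip tab; z up.
- carrier_round_hook (a point): Where the rail's axis lies in the hook once seated: 105 mm above the origin, axes as the carrier's, y along the rail. Roof-shaped saddle under the top plate, 24 wide in y; its front lip (x = 14 to 18 mm) reaches down to 88 mm above the underside. The rail enters from +x between specimen top (24 mm) and lip (88 mm); then the carrier is lowered.
- carrier_round_tab (a point): Centre of the round carrier's grip tab, an upright flat plate on the top plate: 10 mm thick in x, 26 wide in y, 120 to 170 mm above the underside. The point is 145 mm above the underside, 40 mm straight above the hook point; axes as the carrier's.
- carrier_square: The other carrier, to be left alone: the same in every way but with a square base (62 x 56 mm) and a square black specimen. It stands on the bench; the two may be in either place. Origin at bench level under its tab.
- rack: Rail stand, fixed: grey base plate 70 x 420 x 12 mm, a dark post (18 mm square) at each end (y = -195 and +195 mm) and a round steel rail, diameter 12, along y, its axis 200 mm above the bench. Origin at bench level under the rail's middle; +y is the robot's left, -x is towards the robot.
- rail_mid (a point): Middle of the rail, on its axis, 200 mm above the bench; axes as the rack's.
- stop: Stop collar clamped on the rail towards its -y end, wherever it was last set: dark steel, diameter 26 mm, 16 mm long, with a small thumbscrew below. Origin on the rail's axis in the collar's +y face, the one to slide against; axes as the rack's. A carrier touching it has its hook point 12 mm to +y of this origin.
Not all that is in view belongs to the job. What is shaped like the carrier_round but blue or turquoise is not meant.

How it is judged:
By the outcome, as a careful person would: the job done as asked, in the order asked, and still so for the second after the job is handed in, with the robot touching nothing.
It also fails if it takes over 45 s, if anything falls off the work surface, if the arm or the gripper's body presses on something with over 40 N, if the wrist force passes 120 N, or if a joint passes its speed limit or range.

## Working session

There is one attempt and no reset: what is moved stays moved. The work goes in short steps, Python scripts to look and compute and a tool call to move; the robot and the scene stay as the last step left them, time stands still between calls to the robot, and variables do not carry over. Pictures are saved under pics/ and viewed, about 8 in all and at most 12, crops included, and the job is handed in when it is done.

Besides the shell and the picture viewer there is one more tool, called after "Request:" as name([rows], argument=value, ...), one row to a line, values as JSON. play_rows: Moves the arm, as the interface text tells. Its arguments: {"type":"object","properties":{"deltas":{"type":"array","items":{"type":"array","items":{"type":"number"}}},"grip_force":{"type":"number"}},"required":["deltas"]}

```bash
mkdir -p pics; cat > h.py <<'E'
import numpy as np, cv2
from workcell import telemetry, vision, workorder
def cam(n):
    c=vision.camera_info(n);K=np.array(c["mtx"],float);R=cv2.Rodrigues(np.array(c["rvec"],float))[0];t=np.array(c["tvec"],float).ravel();return K,R,t
def ray(n,u,v,c=None):
    K,R,t=c or cam(n);d=R.T@np.linalg.solve(K,[u,v,1.]);o=-R.T@t;return o,d/np.linalg.norm(d)
def onz(n,u,v,z,c=None):
    o,d=ray(n,u,v,c);return o+d*(z-o[2])/d[2]
def tri(a,b):
    (o1,d1),(o2,d2)=a,b
    s=np.linalg.lstsq(np.c_[d1,-d2],o2-o1,rcond=None)[0];p,q=o1+s[0]*d1,o2+s[1]*d2
    return (p+q)/2,np.linalg.norm(p-q)
def proj(n,P,c=None):
    K,R,t=c or cam(n);x=K@(R@np.array(P,float)+t);return x[:2]/x[2]
def save(img,f): cv2.imwrite("pics/"+f,cv2.cvtColor(img,cv2.COLOR_RGB2BGR))
E
python3 - <<'E'
from h import *
a=vision.grab_frame("side");b=vision.grab_frame("top")
np.save("side.npy",a);np.save("top.npy",b)
save(cv2.resize(a,(800,600)),"side.png");save(cv2.resize(b,(800,600)),"top.png")
for n in("side","top"):
    K,R,t=cam(n);print(n,-R.T@t,R[2],K[0,0])
print(telemetry.observe())
E
```

```text
side [ 0.40719221 -0.56212636  0.84222811] [ 0.08878358  0.67704297 -0.73056847] 376.729597958178
top [0.36006493 0.08633329 1.07718834] [ 0.15370432 -0.00234113 -0.98811411] 356.5494300056101
{'clock': 0.1, 'qpos': array([-1.41118531,  0.52196116, -0.03629569,  1.5999189 ,  0.02122505,
        1.02115987, -0.11277608]), 'qd': array([ 0.00012746, -0.00179458,  0.00195353,  0.001066  ,  0.00035508,
        0.0007634 ,  0.00035435]), 'joint_efforts': array([ 3.82698010e-03, -9.28487206e+01,  1.98426425e+00, -3.70535266e+01,
        1.81527331e-02,  5.18512388e-03, -4.06394440e-05]), 'position': array([0.14236014, 0.60825724, 0.23079096]), 'tool_rot': array([-1.46424334,  1.56973425, -1.69405642]), 'force': array([ 0.15440656, -0.14161777, -0.78465103]), 'moment': array([-0.05556618,  0.01908739,  0.01168419]), 'grip_width': 0.08558637069862773}
```

View pics/side.png

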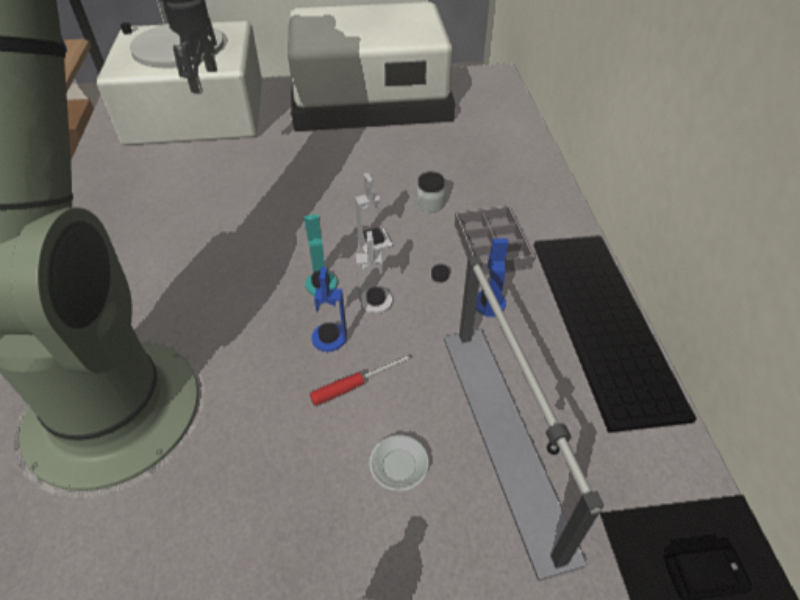

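View pics/top.png

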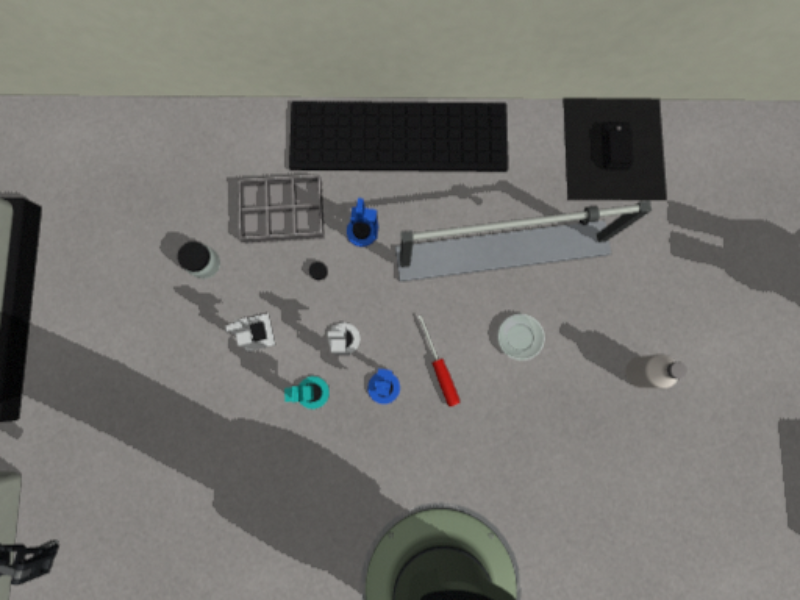

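Candidates (top view, 800x600 px): aluminium with round base at (342,338), aluminium with square base at (253,330), turquoise at (310,392), blue at (384,386) and blue at (362,225). I choose (342,338), which is (375,300) in the side view, and check it in a close crop.

```bash
python3 - <<'E'
from h import *
a=np.load("side.npy");b=np.load("top.npy")
A=a[105:205,190:290];B=b[170:270,130:260]
A=cv2.resize(A,(400,400),interpolation=cv2.INTER_CUBIC);B=cv2.resize(B,(400,308),interpolation=cv2.INTER_CUBIC)
B=cv2.copyMakeBorder(B,0,92,0,0,cv2.BORDER_CONSTANT)
save(np.hstack([A,B]),"crop1.png")
s=.64
for u,v in[(344,338),(255,330)]: print("base",onz("top",u*s,v*s,.008))
# rail ends
for (ut,vt),(us,vs) in [((645,208),(592,500)),((592,214),(557,434)),((408,236),(479,268))]:
    print(tri(ray("top",ut*s,vt*s),ray("side",us*s,vs*s)),onz("top",ut*s,vt*s,.2),onz("side",us*s,vs*s,.2))
E
```

```text
base [0.44858473 0.18283535 0.008     ]
base [0.46302475 0.35428926 0.008     ]
(array([ 0.64701681, -0.31975102,  0.20721568]), np.float64(0.0017737554767563587)) [ 0.64845727 -0.32292931  0.2       ] [ 0.65069953 -0.31693219  0.2       ]
(array([ 0.63605879, -0.23437016,  0.2029547 ]), np.float64(0.0013880639431336776)) [ 0.63772124 -0.23556506  0.2       ] [ 0.63637716 -0.23293789  0.2       ]
(array([0.60306124, 0.06471055, 0.19088342]), np.float64(0.003376494230527998)) [0.5988309  0.06499462 0.2       ] [0.60205781 0.05630814 0.2       ]
```

View pics/crop1.png

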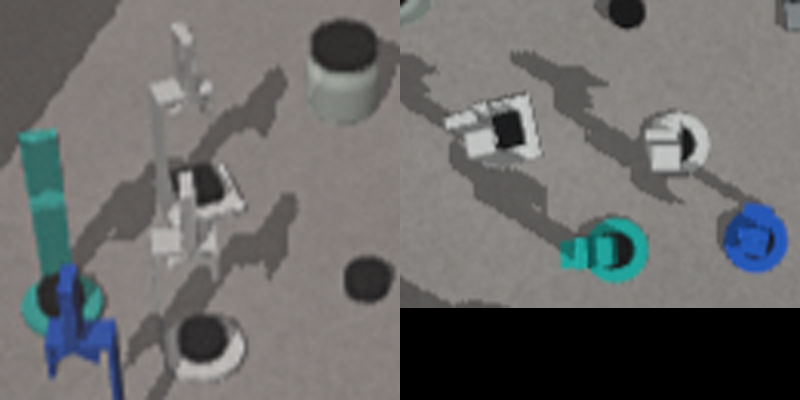

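The crop confirms the choice. Left half (side view): round aluminium base with round black specimen at (203,345), strap to its left, so the C opens towards about +x. The square one is behind it at (205,190). Next I work out the approach.

```bash
python3 - <<'E'
from h import *
from scipy.spatial.transform import Rotation as Ro
s=telemetry.observe();R=Ro.from_euler('xyz',s["tool_rot"]).as_matrix();print(R.round(3))
K,Rc,t=cam("wrist");o=-Rc.T@t;print("cam in tool",R.T@(o-s["position"]),"fwd",R.T@Rc[2],"right",R.T@Rc[0],K[0,0])
# tab top: crop pixels -> full
top=lambda u,v:(130+(u-400)/400*130,170+v/308*100)
side=lambda u,v:(190+u/4,105+v/4)
print(tri(ray("top",*top(664,133)),ray("side",*side(186,180))))
print("base c",onz("top",*top(681,138),.008),onz("side",*side(205,347),.008), "square",onz("top",*top(505,127),.008))
print("blue rear",onz("top",362*.64,225*.64,.02),"turq",onz("top",312*.64,392*.64,.02),"blue",onz("top",384*.64,386*.64,.02))
E
```

```text
[[-0.     0.228  0.974]
 [-0.001  0.974 -0.228]
 [-1.    -0.001  0.   ]]
cam in tool [-0.14213908  0.00145697 -0.0674196 ] fwd [ 9.63306673e-01 -5.51107357e-05  2.68403150e-01] right [ 3.07005361e-04  9.99999551e-01 -8.96523017e-04] 277.02136646719384
(array([0.44257437, 0.17873878, 0.17730017]), np.float64(0.0002508454910199955))
base c [0.45315647 0.1794278  0.008     ] [0.45021428 0.1817602  0.008     ] square [0.46293871 0.3515068  0.008     ]
blue rear [0.66947206 0.15083317 0.02      ] turq [0.3461591  0.23960776 0.02      ] blue [0.35796584 0.10503028 0.02      ]
```

Request:
play_rows([
  [25, -35, 10, 0, 0, -6.4, 85],
  [25, -36, 10, 0, 0, -6.4, 85],
  [25, -36, 10, 0, 0, -6.4, 85],
  [25, -36, 10, 0, 0, -6.4, 85],
  [25, -36, 10, 0, 0, -6.4, 85],
  [25, -36, 0, 0, 0, -6.4, 85],
  [25, -36, 0, 0, 0, -6.4, 85],
  [25, -36, 0, 0, 0, -6.4, 85],
])

```text
clock: 1.1
position: [0.343, 0.3202, 0.2813]
tool_rot: [-2.306, 1.571, 2.85]
force: [-0.0, 0.4, 0.6]
grip_width: 0.085
```

Request:
play_rows([
  [25, -36, 0, 0, 0, -6.4, 85],
  [25, -36, 0, 0, 0, -6.4, 85],
  [25, -36, 0, 0, 0, -6.4, 85],
  [25, -33, 0, 0, 0, -6.4, 85],
  [0, 0, 0, 0, 0, 0, 85],
  [0, 0, 0, 0, 0, 0, 85],
])

```text
clock: 1.85
position: [0.4421, 0.1809, 0.2811]
tool_rot: [-1.45, 1.57, -3.019]
force: [0.1, 1.0, 0.2]
grip_width: 0.0852
```

```bash
python3 - <<'E'
from h import *
c=cam("wrist");a=vision.grab_frame("wrist");np.save("w1.npy",a);save(cv2.resize(a,(800,600)),"w1.png")
s=telemetry.observe();print(s["position"],s["tool_rot"],s["force"])
np.savez("w1c.npz",K=c[0],R=c[1],t=c[2]);print(proj("wrist",[.443,.179,.17])/.64)
E
```

```text
[0.4419284  0.18119837 0.28111353] [-1.57208766  1.57027909 -3.14073513] [0.58274214 0.16310253 0.49491703]
[403.04736128 301.44500264]
```

View pics/w1.png

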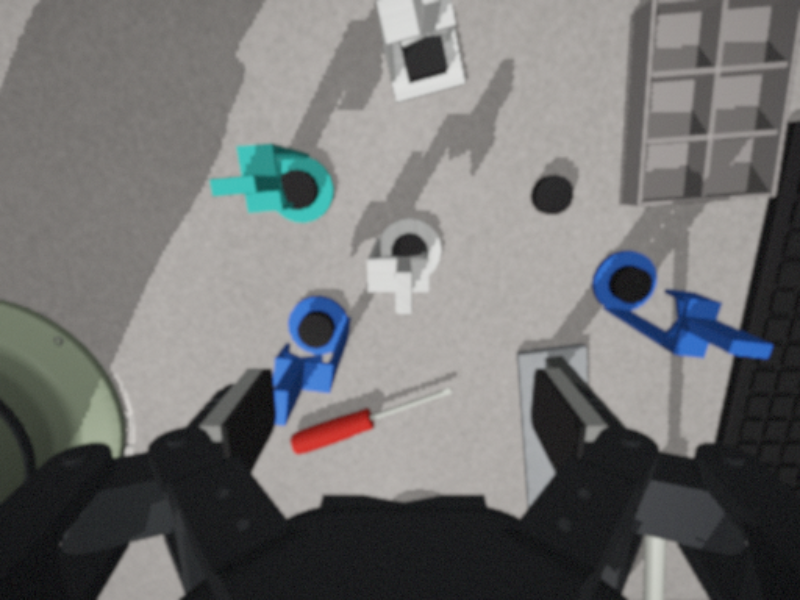

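The wrist view shows the round carrier's tab at about (402,293), with plate (367–397,258–290) to its left and the base ring at (410,248). It is nearly aligned with world x. Next, its position and yaw by mask.

```bash
python3 - <<'E'
from h import *
a=np.load("w1.npy");z=np.load("w1c.npz");c=(z["K"],z["R"],z["t"])
g=cv2.cvtColor(a,cv2.COLOR_RGB2GRAY);crop=g[130:215,220:300]
print(np.percentile(crop,[5,50,80,90,95,99]))
m=(crop>205).astype(np.uint8);print(m.sum())
for cn in cv2.findContours(m,0,1)[0]:
    if cv2.contourArea(cn)>30:
        p=cn[:,0]+[220,130];print(cv2.contourArea(cn),p.min(0),p.max(0),cv2.minAreaRect(p.astype(np.float32)))
big=cv2.resize(crop,None,fx=7,fy=7,interpolation=cv2.INTER_CUBIC);save(cv2.cvtColor(big,cv2.COLOR_GRAY2RGB),"crop2.png")
E
```

```text
[ 99.95 173.   177.   208.   215.   217.  ]
707
479.5 [235 167] [262 199] ((248.5, 183.0), (32.0, 27.0), 90.0)
134.0 [265 154] [281 185] ((274.8276062011719, 170.43104553222656), (7.427813529968262, 34.3536376953125), 21.801410675048828)
```

View pics/crop2.png

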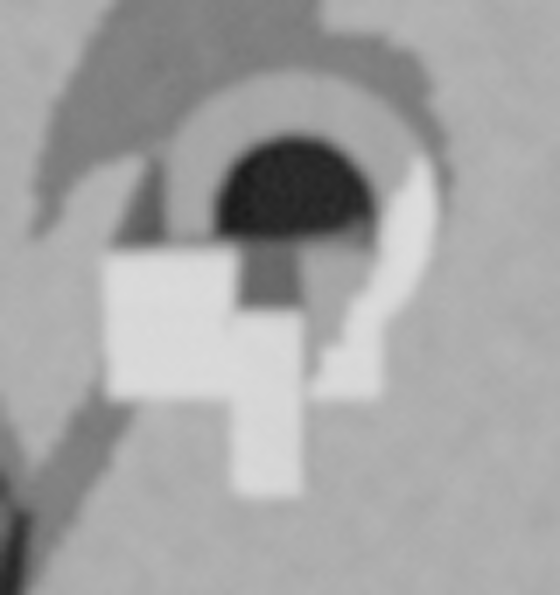

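```bash
python3 - <<'E'
from h import *
z=np.load("w1c.npz");c=(z["K"],z["R"],z["t"])
P=lambda u,v,h:onz("w",220+(u+.5)/7-.5,130+(v+.5)/7-.5,h,c).round(4)
t=[P(u,v,.17) for u,v in[(233,310),(303,310),(303,496),(233,496)]];print(t,np.mean(t,0))
t=[P(u,v,.12) for u,v in[(105,249),(110,400),(383,400)]];print(t)
print(P(303,72,.008),P(166,190,.008),P(440,190,.008))
E
```

```text
[array([0.4383, 0.1971, 0.17  ]), array([0.4477, 0.1971, 0.17  ]), array([0.4479, 0.1712, 0.17  ]), array([0.4383, 0.1712, 0.17  ])] [0.44305 0.18415 0.17   ]
[array([0.4172, 0.1964, 0.12  ]), array([0.4175, 0.1718, 0.12  ]), array([0.4616, 0.1719, 0.12  ])]
[0.4503 0.2145 0.008 ] [0.4211 0.1894 0.008 ] [0.4799 0.1896 0.008 ]
```

Tab measured 9.5 x 26 mm, centred at (0.443, 0.184), yaw about 0, which agrees with the given sizes. Descend and grip.

Request:
play_rows([
  [1, 3, -25, 0, 0, 0, 85],
  [0, 0, -25, 0, 0, 0, 70],
  [0, 0, -25, 0, 0, 0, 55],
  [0, 0, -25, 0, 0, 0, 45],
  [0, 0, -22, 0, 0, 0, 40],
  [0, 0, -16, 0, 0, 0, 35],
  [0, 0, -14, 0, 0, 0, 35],
  [0, 0, 0, 0, 0, 0, 30],
], grip_force=40)

```text
clock: 2.9
position: [0.4428, 0.1838, 0.1287]
tool_rot: [-1.125, 1.569, -2.695]
force: [-0.0, 0.6, 0.0]
grip_width: 0.0301
```

Request:
play_rows([
  [0, 0, 0, 0, 0, 0, 18],
  [0, 0, 0, 0, 0, 0, 0],
  [0, 0, 0, 0, 0, 0, 0],
  [0, 0, 0, 0, 0, 0, 0],
  [0, 0, 0, 0, 0, 0, 0],
], grip_force=40)

```text
clock: 3.52
position: [0.4435, 0.1837, 0.1297]
tool_rot: [2.487, 1.57, 0.917]
force: [-1.2, 0.0, 6.5]
grip_width: 0.0095
```

Request:
play_rows([
  [0, 0, 8, 0, 0, 0, 0],
  [0, 0, 20, 0, 0, 0, 0],
  [0, 0, 25, 0, 0, 0, 0],
  [0, 0, 25, 0, 0, 0, 0],
  [0, 0, 25, 0, 0, 0, 0],
  [0, 0, 25, 0, 0, 0, 0],
  [0, 0, 22, 0, 0, 0, 0],
  [0, 0, 0, 0, 0, 0, 0],
])

```text
clock: 4.53
position: [0.4439, 0.1837, 0.2807]
tool_rot: [2.241, 1.568, 0.67]
force: [-0.3, -0.4, -2.7]
grip_width: 0.0095
```

```bash
python3 - <<'E'
from h import *
s=telemetry.observe();print(s["position"],s["force"],s["grip_width"],s["clock"])
for n,pts in(("top",[(412,236),(580,216)]),("side",[(484,280),(550,420)]),("top",[(605,212),(636,209)])):
    a=np.load(n+".npy").astype(float).mean(2)
    p,q=[np.array(x)*.64 for x in pts];d=(q-p)/np.linalg.norm(q-p);nn=np.array([-d[1],d[0]])
    out=[]
    for f in np.linspace(.05,.95,60):
        b=p+f*(q-p);k=np.arange(-6,6.01,.25)
        v=cv2.remap(a.astype(np.float32),(b[0]+k*nn[0]).astype(np.float32)[None],(b[1]+k*nn[1]).astype(np.float32)[None],1)[0]
        bg=np.median(v);i=np.argmax(v);w=np.clip(v-(bg+v.max())/2,0,None)
        w[abs(k-k[i])>3]=0
        if v.max()-bg>15: out.append(b+nn*(w@k)/w.sum())
    P=np.array([onz(n,*o,.2) for o in out])
    co=np.polyfit(P[:,1],P[:,0],1)
    for _ in range(3):
        r=P[:,0]-np.polyval(co,P[:,1]);ok=abs(r)<max(2*np.median(abs(r)),.001);co=np.polyfit(P[ok,1],P[ok,0],1)
    print(n,len(out),"slope",co[0],"yaw",np.degrees(np.arctan(-co[0])),"x at y=-.05,-.13,-.2",np.polyval(co,[0,-.05,-.13,-.2]),r.std())
a=np.load("top.npy")[120:180,235:435];b=np.load("side.npy")[260:340,320:400]
save(np.vstack([cv2.resize(a,(800,240),interpolation=2),cv2.copyMakeBorder(cv2.resize(b,(360,360),interpolation=2),0,0,0,440,0)]),"rail.png")
E
```

```text
[0.44387566 0.18370927 0.28071219] [-0.26417655 -0.39622588 -2.67056753] 0.009519007395009835 4.525
top 60 slope -0.1356802223986346 yaw 7.726720599759096 x at y=-.05,-.13,-.2 [0.60636524 0.61314925 0.62400367 0.63350128] 5.706822404212919e-05
side 60 slope -0.13642130165319272 yaw 7.768409655074094 x at y=-.05,-.13,-.2 [0.6059846  0.61280566 0.62371937 0.63326886] 5.6895602645424635e-05
top 60 slope -0.1403357661538656 yaw 7.9884776912265325 x at y=-.05,-.13,-.2 [0.60504805 0.61206484 0.6232917  0.63311521] 0.0001204885600902228
```

View pics/rail.png

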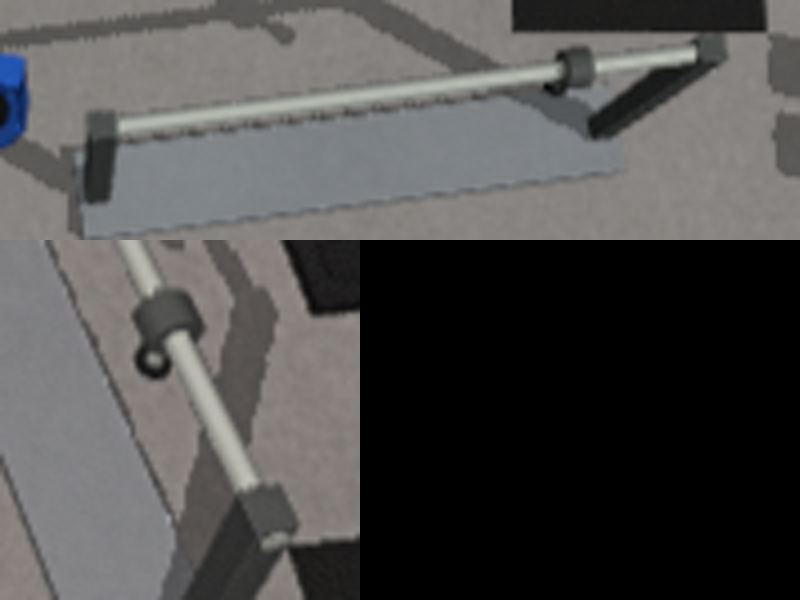

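```bash
python3 - <<'E'
from h import *
d=np.array([-np.sin(np.radians(7.75)),np.cos(np.radians(7.75))])
T=lambda u,v:onz("top",235+u/4-.4,120+v/4-.4,.2)
S=lambda u,v:onz("side",320+u/4.5-.4,260+v/4.5-.4,.2)
for k,p in dict(postL=T(118,129),colL=T(562,73),colR=T(592,70),postR=T(698,55),colRside=S(180,334),postRside=S(250,490)).items(): print(k,p.round(4),"along",(p[:2]@d).round(4),"perp",(p[:2]@[d[1],-d[0]]).round(4))
print("line perp",0.6062*np.cos(np.radians(7.75)),d)
E
```

```text
postL [0.5968 0.0574 0.2   ] along -0.0236 perp 0.5991
colL [ 0.6353 -0.2258  0.2   ] along -0.3094 perp 0.5991
colR [ 0.6374 -0.2451  0.2   ] along -0.3288 perp 0.5985
postR [ 0.6478 -0.3134  0.2   ] along -0.3979 perp 0.5996
colRside [ 0.61  -0.336  0.2  ] along -0.4152 perp 0.5591
postRside [ 0.6178 -0.3927  0.2   ] along -0.4724 perp 0.5592
line perp 0.600662906995928 [-0.13485093  0.9908659 ]
```

Request:
play_rows([
  [11, -26, -1, 0, 0, 1.1, 0],
  [12, -27, -1, 0, 0, 1.1, 0],
  [12, -27, -1, 0, 0, 1.1, 0],
  [12, -27, -1, 0, 0, 1.1, 0],
  [12, -27, -1, 0, 0, 1.1, 0],
  [12, -27, -1, 0, 0, 1.1, 0],
  [11, -27, -1, 0, 0, 1.1, 0],
  [0, 0, 0, 0, 0, 0, 0],
])

```text
clock: 5.52
position: [0.5253, -0.0066, 0.2714]
tool_rot: [-0.856, 1.569, -2.295]
force: [-0.4, 1.2, -2.3]
grip_width: 0.0094
```

```bash
python3 - <<'E'
from h import *
from scipy.spatial.transform import Rotation as Ro
b=vision.grab_frame("side");t=vision.grab_frame("top")
s=telemetry.observe();R=Ro.from_euler('xyz',s["tool_rot"]).as_matrix();p=s["position"];print(p,s["force"],s["grip_width"],s["clock"]);print(R[:,1],R[:,0])
n=np.array([.9909,.1349]);d=np.array([-.1349,.9909]);print("perp,along",p[:2]@n,p[:2]@d)
save(np.hstack([cv2.resize(b[120:320,230:430],(400,400)),cv2.resize(t[110:310,180:380],(400,400))]),"pre.png")
E
```

```text
[ 0.52495181 -0.00435759  0.27160651] [-0.59081864  0.41876047 -2.60048993] 0.00977050439591264 5.625
[ 0.99099649  0.13388266 -0.00117915] [-1.17753817e-03 -9.12432313e-05 -9.99999303e-01]
perp,along 0.5195869135041787 -0.07513393933530536
```

View pics/pre.png

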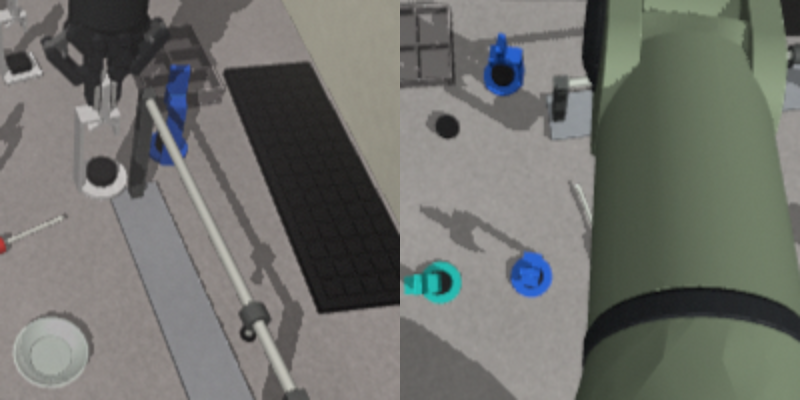

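Request:
play_rows([
  [16, 2.2, 0, 0, 0, 0, 0],
  [16, 2.2, 0, 0, 0, 0, 0],
  [16, 2.2, 0, 0, 0, 0, 0],
  [16, 2.2, 0, 0, 0, 0, 0],
  [16.3, 2.1, 0, 0, 0, 0, 0],
  [0, 0, 0, 0, 0, 0, 0],
])

```text
clock: 6.38
position: [0.6058, 0.0076, 0.2716]
tool_rot: [-1.638, 1.57, -3.072]
force: [-1.1, -1.2, -2.2]
grip_width: 0.0094
```

Request:
play_rows([
  [0, 0, -10, 0, 0, 0, 0],
  [0, 0, -10, 0, 0, 0, 0],
  [0, 0, -10, 0, 0, 0, 0],
  [0, 0, -7, 0, 0, 0, 0],
  [0, 0, 0, 0, 0, 0, 0],
])

```text
clock: 7.0
position: [0.6054, 0.0064, 0.2347]
tool_rot: [-1.514, 1.57, -2.95]
force: [-0.6, -1.0, -1.5]
grip_width: 0.0091
```

```bash
python3 - <<'E'
from h import *
b=vision.grab_frame("side");s=telemetry.observe();p=s["position"];print(p,s["force"],s["grip_width"],s["clock"])
n=np.array([.9909,.1349]);d=np.array([-.1349,.9909]);print("perp,along",p[:2]@n,p[:2]@d)
save(cv2.resize(b[110:230,260:380],(600,600),interpolation=2),"low.png")
E
```

```text
[0.60566883 0.00640342 0.23521784] [-0.38289981 -0.26043945 -1.73111426] 0.009192510384257259 7.05
perp,along 0.6010210678316892 -0.07535957299602605
```

View pics/low.png

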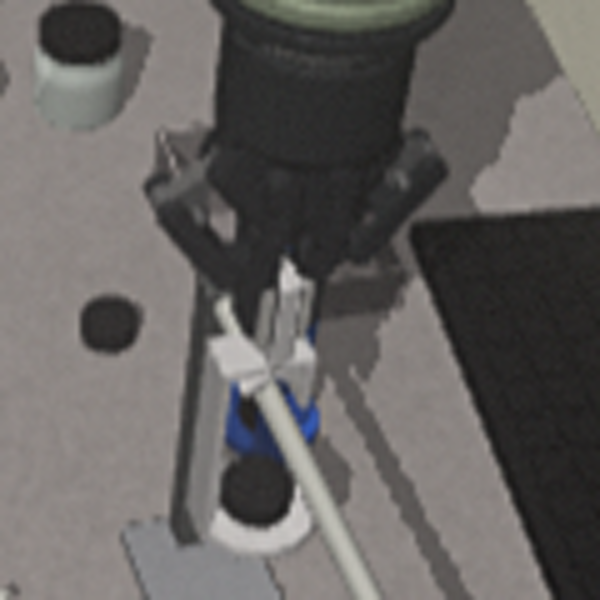

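The rail enters under the top plate, between strap and lip (at about (260,385)), and nothing is touching. Lower to seat.

Request:
play_rows([
  [0, 0, -4, 0, 0, 0, 0],
  [0, 0, -3, 0, 0, 0, 0],
  [0, 0, -1.5, 0, 0, 0, 0],
  [0, 0, 0, 0, 0, 0, 0],
])

```text
clock: 7.55
position: [0.6057, 0.0064, 0.2267]
tool_rot: [-1.282, 1.571, -2.718]
force: [-0.4, -0.1, -2.2]
grip_width: 0.0094
```

Request:
play_rows([
  [0, 0, -1, 0, 0, 0, 0],
  [0, 0, -1, 0, 0, 0, 0],
  [0, 0, 0, 0, 0, 0, 0],
])

```text
clock: 7.92
position: [0.6058, 0.0064, 0.225]
tool_rot: [1.845, 1.57, 0.409]
force: [-1.3, -0.5, 1.7]
grip_width: 0.0095
```

Request:
play_rows([
  [0, 0, -0.5, 0, 0, 0, 0],
  [0.7, -5, 0, 0, 0, 0, 0],
  [1.4, -10, 0, 0, 0, 0, 0],
  [2.0, -15, 0, 0, 0, 0, 0],
  [2.0, -15, 0, 0, 0, 0, 0],
  [2.0, -15, 0, 0, 0, 0, 0],
  [1.4, -10, 0, 0, 0, 0, 0],
  [0, 0, 0, 0, 0, 0, 0],
])

```text
clock: 8.93
position: [0.615, -0.0641, 0.2246]
tool_rot: [-2.219, 1.57, 2.628]
force: [-4.4, -1.1, 6.4]
grip_width: 0.0094
```

Request:
play_rows([
  [0.4, -5, 0.2, 0, 0, 0, 0],
  [1.1, -10, 0, 0, 0, 0, 0],
  [1.9, -15, 0, 0, 0, 0, 0],
  [2.0, -15, 0, 0, 0, 0, 0],
  [2.0, -15, 0, 0, 0, 0, 0],
  [2.0, -15, 0, 0, 0, 0, 0],
  [1.3, -10, 0, 0, 0, 0, 0],
  [0, 0, 0, 0, 0, 0, 0],
])

```text
clock: 9.93
position: [0.6263, -0.1501, 0.2247]
tool_rot: [0.533, 1.569, -0.904]
force: [3.5, -3.4, 2.1]
grip_width: 0.0097
```

Request:
play_rows([
  [0.7, -5, 0, 0, 0, 0, 0],
  [1.4, -10, 0, 0, 0, 0, 0],
  [1.1, -8, 0, 0, 0, 0, 0],
  [0, 0, 0, 0, 0, 0, 0],
])

```text
clock: 10.42
position: [0.6292, -0.1715, 0.2246]
tool_rot: [1.667, 1.571, 0.232]
force: [1.8, 0.8, 3.9]
grip_width: 0.0093
```

```bash
python3 - <<'E'
from h import *
b=vision.grab_frame("side");s=telemetry.observe();p=s["position"];print(p,s["force"],s["moment"],s["grip_width"],s["clock"])
n=np.array([.9909,.1349]);d=np.array([-.1349,.9909]);print("perp,along",p[:2]@n,p[:2]@d)
save(cv2.resize(b[200:320,300:420],(600,600),interpolation=2),"slide.png")
E
```

```text
[ 0.62925874 -0.17145497  0.22461016] [2.75789685 1.24411773 4.53179948] [ 0.21461136 -0.55867935  0.01307331] 0.009356873240425586 10.475
perp,along 0.6004032084048451 -0.2547817350474092
```

View pics/slide.png

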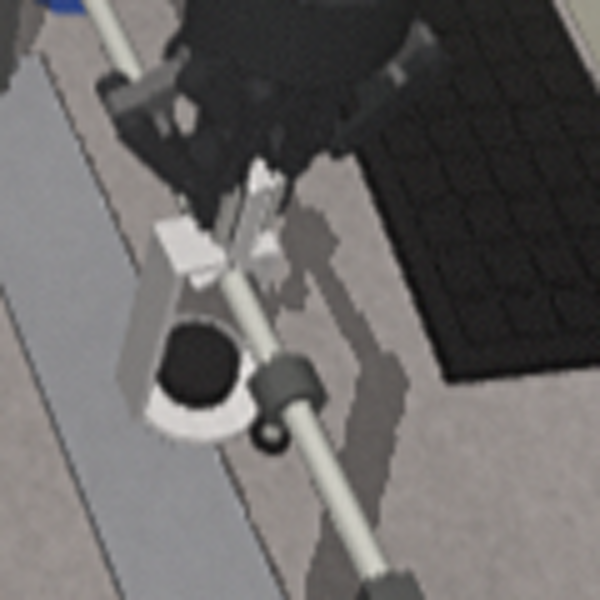

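On the rail, about 43 mm from the collar: plate front at (235,275), collar at (285,385).

Request:
play_rows([
  [0.9, -7, 0, 0, 0, 0, 0],
  [1.4, -10, 0, 0, 0, 0, 0],
  [1.1, -8, 0, 0, 0, 0, 0],
  [0.7, -5, 0, 0, 0, 0, 0],
  [0.4, -3, 0, 0, 0, 0, 0],
  [0.3, -2, 0, 0, 0, 0, 0],
  [0, 0, 0, 0, 0, 0, 0],
])

```text
clock: 11.35
position: [0.634, -0.2051, 0.2246]
tool_rot: [-3.069, 1.569, 1.779]
force: [-0.1, 8.0, 8.1]
grip_width: 0.0091
```

Request:
play_rows([
  [0.3, -2, 0, 0, 0, 0, 0],
  [0.3, -2, 0, 0, 0, 0, 0],
  [0, 0, 0, 0, 0, 0, 0],
])

```text
clock: 11.72
position: [0.6345, -0.2091, 0.2246]
tool_rot: [-2.987, 1.569, 1.861]
force: [-1.0, 7.9, 8.4]
grip_width: 0.0089
```

Request:
play_rows([
  [0, 0, 0.6, 0, 0, 0, 0],
  [0.1, -1, 0, 0, 0, 0, 0],
  [0, 0, 0, 0, 0, 0, 0],
])

```text
clock: 12.1
position: [0.6345, -0.2116, 0.2249]
tool_rot: [-1.56, 1.57, -2.996]
force: [2.2, 2.2, -1.0]
grip_width: 0.0094
```

```bash
python3 - <<'E'
from h import *
b=vision.grab_frame("side");s=telemetry.observe();p=s["position"];print(p,s["force"],s["moment"],s["grip_width"],s["clock"])
n=np.array([.9909,.1349]);d=np.array([-.1349,.9909]);print("perp,along",p[:2]@n,p[:2]@d)
a=np.load("side.npy")
save(np.hstack([cv2.resize(x[235:315,320:400],(400,400),interpolation=2) for x in(b,a)]),"contact.png")
E
```

```text
[ 0.63450385 -0.21160666  0.22491205] [ 0.70825153  2.43267796 -0.86327288] [ 0.44419341 -0.36957636 -0.01207767] 0.009583414405295447 12.15
perp,along 0.6001841215941072 -0.29527561265478947
```

View pics/contact.png

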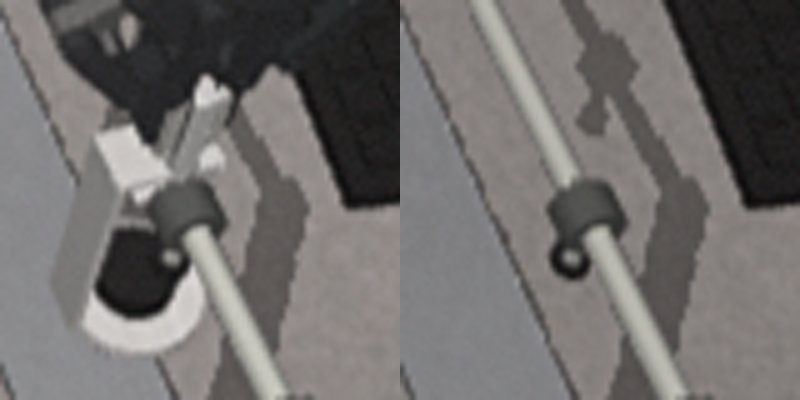

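The collar has not moved ((190,210) both before and now), and the saddle is a few mm from it. Creep until contact.

Request:
play_rows([
  [0.1, -1, 0, 0, 0, 0, 0],
  [0, 0, 0, 0, 0, 0, 0],
])

```text
clock: 12.4
position: [0.6346, -0.2128, 0.225]
tool_rot: [-0.901, 1.57, -2.337]
force: [1.3, 1.1, -1.7]
grip_width: 0.0094
```

Request:
play_rows([
  [0.1, -1, 0, 0, 0, 0, 0],
  [0, 0, 0, 0, 0, 0, 0],
])

```text
clock: 12.65
position: [0.6347, -0.2136, 0.225]
tool_rot: [-2.06, 1.57, 2.787]
force: [-0.0, 1.7, -1.5]
grip_width: 0.0098
```

Request:
play_rows([
  [0.1, -1, 0, 0, 0, 0, 0],
  [0, 0, 0, 0, 0, 0, 0],
])

```text
clock: 12.9
position: [0.6347, -0.2137, 0.225]
tool_rot: [-2.803, 1.569, 2.045]
force: [-2.1, 7.1, 1.3]
grip_width: 0.0097
```

Contact at 0.2974 along the rail (predicted 0.298), 7 N. Relax the push, seat and release.

Request:
play_rows([
  [0, 0.6, -0.3, 0, 0, 0, 0],
  [0, 0, 0, 0, 0, 0, 5],
  [0, 0, 0, 0, 0, 0, 10],
  [0, 0, 0, 0, 0, 0, 13],
  [0, 0, 0, 0, 0, 0, 18],
  [0, 0, 0, 0, 0, 0, 26],
  [0, 0, 0, 0, 0, 0, 35],
  [0, 0, 0, 0, 0, 0, 35],
], grip_force=20)

```text
clock: 13.9
position: [0.6349, -0.2139, 0.2248]
tool_rot: [-0.617, 1.571, -2.053]
force: [-0.3, -1.0, 0.3]
grip_width: 0.0352
```

```bash
python3 - <<'E'
from h import *
s=telemetry.observe();print(s["position"],s["force"],s["grip_width"],s["clock"])
b=vision.grab_frame("side")
c=cam("wrist");w=vision.grab_frame("wrist")
save(np.hstack([cv2.resize(b[215:315,310:410],(400,400),interpolation=2),cv2.resize(w[100:300,150:350],(400,400),interpolation=2)]),"rel.png")
E
```

```text
[ 0.63490187 -0.21394656  0.22479157] [-0.34344709 -0.96659332  0.34117568] 0.03520496316558378 13.9
```

View pics/rel.png

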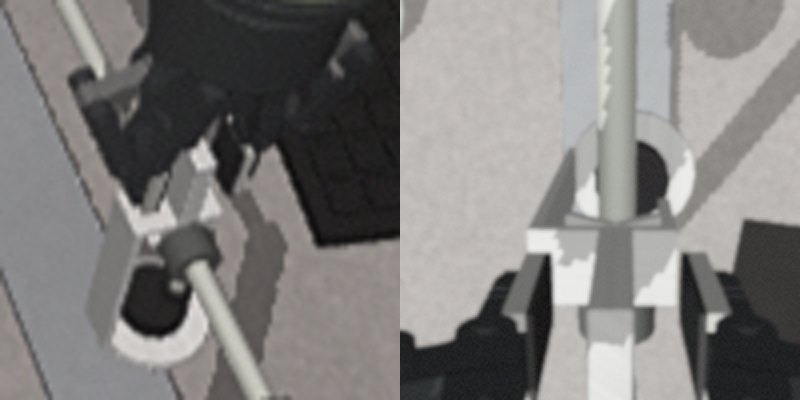

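Released: fingers are clear on both sides of the tab, rail in the saddle, plate against the collar. Retreat straight up.

Request:
play_rows([
  [0, 0, 6, 0, 0, 0, 35],
  [0, 0, 12, 0, 0, 0, 35],
  [0, 0, 20, 0, 0, 0, 35],
  [0, 0, 25, 0, 0, 0, 35],
  [0, 0, 25, 0, 0, 0, 40],
  [0, 0, 25, 0, 0, 0, 40],
  [0, 0, 25, 0, 0, 0, 40],
  [0, 0, 0, 0, 0, 0, 40],
])

```text
clock: 15.0
position: [0.6354, -0.2144, 0.3655]
tool_rot: [1.159, 1.567, -0.277]
force: [0.5, 0.8, -0.6]
grip_width: 0.0398
```

Request:
play_rows([
  [-25, 20, 5, 0, 0, 0, 40],
  [-30, 30, 0, 0, 0, 0, 40],
  [-30, 30, 0, 0, 0, 0, 40],
  [-30, 30, 0, 0, 0, 0, 40],
  [-25, 20, 0, 0, 0, 0, 40],
  [0, 0, 0, 0, 0, 0, 40],
  [0, 0, 0, 0, 0, 0, 40],
  [0, 0, 0, 0, 0, 0, 40],
])

```text
clock: 16.0
position: [0.4952, -0.0845, 0.3676]
tool_rot: [-0.747, 1.57, -2.183]
force: [-0.5, -0.2, -0.1]
grip_width: 0.0402
```

```bash
python3 - <<'E'
from h import *
b=vision.grab_frame("side");t=vision.grab_frame("top")
s=telemetry.observe();print(s["position"],s["force"],s["clock"])
a0=np.load("side.npy").astype(int)
print("square carrier change",np.abs(b[105:165,225:252].astype(int)-a0[105:165,225:252]).mean())
save(np.hstack([cv2.resize(b[215:315,310:410],(400,400),interpolation=2),cv2.resize(t[90:190,310:410],(400,400),interpolation=2)]),"final.png")
E
```

```text
[ 0.49512532 -0.08444197  0.3675476 ] [ 0.26540615 -0.2552489  -0.21693285] 16.1
square carrier change 28.7059670781893
```

View pics/final.png

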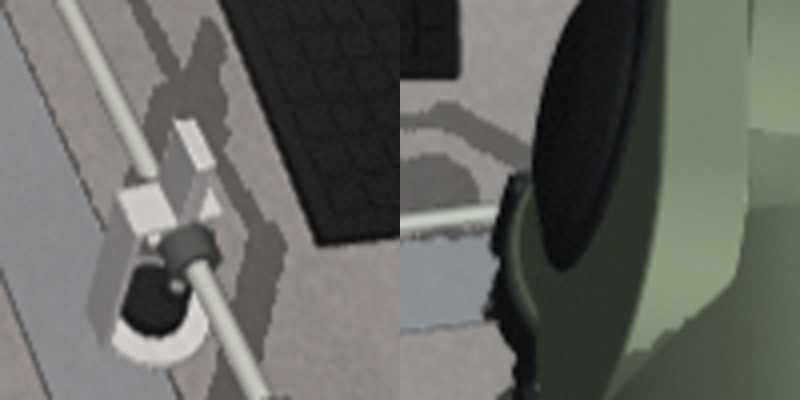

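The carrier hangs upright against the collar, the same as at release: plate (120–220,190–220), collar at (190,250). The difference at the square carrier is probably the arm in the line of sight, so I check from the top camera and then hand in.

```bash
python3 - <<'E'
from h import *
t=vision.grab_frame("top");a=np.load("top.npy");b=vision.grab_frame("side");a0=np.load("side.npy")
f=lambda x:cv2.threshold(cv2.cvtColor(x,cv2.COLOR_RGB2GRAY),205,1,0)[1]
for x in(a,t):
    m=f(x[195:230,140:180]);print(m.sum(),np.argwhere(m).mean(0))
print("mean colour now/before side",b[105:165,225:252].mean((0,1)),a0[105:165,225:252].mean((0,1)))
d=np.abs(t[195:230,140:180].astype(int)-a[195:230,140:180]).mean();print("top diff",d)
if d<6: print(workorder.job_done())
E
```

```text
0 [nan nan]
122 [17.76229508 21.68852459]
mean colour now/before side [106.57222222 103.14506173 101.67222222] [128.18703704 123.7345679  121.62469136]
top diff 13.372857142857143<stdin>:5: RuntimeWarning: Mean of empty slice.
  ret = um.true_divide(
```

```bash
python3 - <<'E'
from h import *
t=vision.grab_frame("top");a=np.load("top.npy")
g=lambda x:cv2.cvtColor(x,cv2.COLOR_RGB2GRAY)
r=cv2.matchTemplate(g(t)[180:245,125:195],g(a)[198:224,143:177],cv2.TM_CCOEFF_NORMED);_,v,_,l=cv2.minMaxLoc(r);print("match",v,"shift",l[0]-18,l[1]-18)
for x in(a,t):
    m=g(x)[195:230,140:180]<45;print(m.sum(),np.argwhere(m).mean(0))
E
```

```text
match 0.9997414350509644 shift 0 0
82 [16.90243902 24.7195122 ]
82 [16.90243902 24.7195122 ]
```

The square carrier matches at 0.9997 with zero shift, so only the brightness changed. Handing in.

```bash
python3 -c "
from h import *
print(workorder.job_done())"
```

```text
the job is handed in; nothing more can be done
None
```

The round-base aluminium carrier is hanging freely on the rail against the stop collar, and the job is handed in after about 16 s of the 45 s allowed.

- **Hanging:** I gripped it by its tab and hung it about 50 mm from the inner face of the far post.
- **Sliding:** I slid it along the rail without lifting it off. It met the collar within about 1 mm of the predicted position, with about 7 N of push. I then eased off, released it and moved the arm clear.
- **Final checks:** The last side view shows it upright against the collar, unchanged since release. The force on the tool is near zero, and the collar had not moved when last compared, just before contact.
- **Check that disagreed:** A plain image difference flagged the square carrier as changed. A lighting-independent match then found it in exactly the same place (0.9997, zero shift), so only the lighting had changed.
- **Not checked:** The arm blocked the top camera's view of the collar, so the final contact rests on the side view and the force reading.

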